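Nudge the battery holder home into the corner stop

ROBOT

A 7-joint arm with a two-finger parallel gripper is mounted at the origin on the work surface. World frame = base frame: x ahead of the robot, y to its left, z up, the work surface at z = 0. Lengths are in mm, angles in rad, forces in N, time in s.
With the tool pointing down it reaches from about 400 to 875 mm from the base axis. Payload 4.4 kg.
Tool frame: the origin (TCP) lies at the very end of the fingers, on their centre line; the grasp point (between the pads) lies 19 mm behind it; y points along the fingers, z is the direction in which the jaws open and shut, and the axes are right-handed (so a half turn about y gives the same grasp; the last joint's range is limited). The gripper opens to 85 mm and grips with 20 to 120 N. Pads are 22 mm wide; open, the fingers measure 114 mm over their backs; the gripper's body (76 mm by 85 mm) begins 54 mm behind the grasp point. The pads swing forward as they close: fully open they stand 13 mm farther back than shut.
Start: joints at [1.164, 0.628, 0.038, 1.517, -0.027, 0.996, -0.02], TCP at [217.285, -612.622, 231.313] pointing down, gripper open.
Joint ranges: [-3.06, 3.06], [-0.37, 2.12], [-1.25, 1.32], [0.18, 2.47], [-1.1, 4.24], [0.23, 1.98], [-2.94, 2.94]. Speed limits (rad/s): [2.57, 2.57, 3.14, 3.14, 3.14, 3.14, 3.14].

INTERFACE

Orientations are given as [roll, pitch, yaw] about the fixed x, y, z axes, in that order (R = Rz(yaw) Ry(pitch) Rx(roll)).
In Python, from cell import * gives the robot as it stands.
- The arm moves only by the tool apply_moves, never from a script. Its argument "targets" is a list of rows, each a list of 6 numbers: the shift along the tool's x, y, z in units of 40 mm (1.0 is 40 mm), then the turn, a rotation vector about the tool's x, y, z in units of 8 degrees (1.0 is 8 degrees). A call has 1 to 12 rows; each row shifts and turns the commanded pose from where the row before left it, along the tool's axes as they then stand; what a row does not reach is not made up. A row lasts 1/8 s, in which the tool goes at most 62.5 mm and 10.7 degrees, less where a joint would pass 70% of its speed; a pose out of reach is approached as far as the arm can. A call is refused whole if a number of a shift passes 1 or a number of a turn 1, either way. A call with a gripper value outside its range is refused whole. "jaw" is the gripper command: -1 is shut, 1 is fully open, values between are in proportion, set as the call begins (left out, the last holds). The fingers move at their own pace and stop on an object; the grip force is fixed at half the most. Time passes only in rows, so rows that do not move let the fingers close. It gives the time, the measured TCP pose, the force and the opening at its end, in the units of the state.
- read_state(): the state, without advancing time (a new reading comes with each control period).
- get_image(name): name is "scene" or "top" or "wrist"; returns the picture (480x640x3 uint8, red, green, blue); there is no depth.
- calibration(name): a dict with "fx", "fy", "cx", "cy" (pixels), "k1" (the pictures are not rectified: a ray, as slopes to the right and down, at radius r is drawn at 1 + k1 r^2 times it, then the intrinsics apply), "world_from_camera" (4x4, takes a point from camera to world coordinates). Camera axes: x right, y down, z forward; pixel columns grow to the right and rows downward; lengths in mm; the calibration is good to about 2 mm. A picture is of the moment at which its call begins: read the wrist's pose just before it. calibration takes no time and is no camera call; for the wrist camera it gives the pose at the moment of the call.
- finish_job(): hands the job in, once; it reports no verdict.
The state is a dict: "clock": time; "qpos": joint angles; "qd": joint speeds; "tau": joint torques, N m; "eef_pos": TCP position; "tool_rot": TCP orientation; "force": force on the tool from outside, world axes, zero at the start; "torque": the same for the moment, N m; "width": finger opening in mm.
Only numpy, scipy, OpenCV 4.12 (cv2) and the standard library are available. Lean on these libraries where they do the work, as an engineer would, in place of code of your own. Each camera call takes 0.05 s, during which the arm holds its last target. There are 200 camera calls.

TASK

Push the black battery holder along the shelf into the inside corner of the steel stop that is screwed to the shelf, so that one long side of the holder lies flush along the longer fence and one end lies flush against the shorter fence. Nudge it with the fingertips only: it stays flat on the shelf all the way and is never lifted or tipped. Leave the other loose parts where they are.

Things in the scene. Friction and masses are not known exactly. Their poses are not given: they have to be found in the camera images.
- holder: Black plastic battery holder with two grey round cells in it: a flat block 42 mm (its x) by 78 mm (its y) by 20 mm high, 0.08 to 0.17 kg, loose. Origin: centre of its underside; z up. Same either way round. It starts inside the corner, centre 8 to 13 cm from the longer fence and 10 to 15 cm from the shorter, long side up to 26 degrees off the longer fence.
- stop: L-shaped steel stop fixed to the shelf, place and yaw vary. Origin: inside corner, at shelf height. Upright fences 25 mm high, 4 mm thick: inner face of the longer is its plane x=0, from the corner 220 mm along -y; of the shorter y=0, from the corner 90 mm along -x. The inside is x<0, y<0. Feet 3 mm thick reach 32 mm outwards.
- home (a point): Where the centre of the holder's underside lies when it is fully home: 21 mm inside the longer fence, 39 mm inside the shorter one, at shelf height. Its axes are those of the stop; the holder's long way then lies along y.
- jumper: Red plastic jumper block, 18 x 54 x 27 mm high, loose bystander. Origin: centre of its underside; long side along its y.
- heatsink: Finned dark metal heat sink, 42 x 42 x 28 mm high, loose bystander. Origin: centre of its underside.
- clamp: Steel bracket clamp, a C shape with a screw, 24 x 60 (its y) x 54 mm high, loose bystander. Origin: centre of its underside.

How it is judged:
By the outcome, as a careful person would: the job done as asked, in the order asked, and still so for the second after the job is handed in, with the robot touching nothing.
It also fails if it takes over 42 s, if anything falls off the work surface, if the arm or the gripper's body presses on something with over 40 N, if the wrist force passes 120 N, or if a joint passes its speed limit or range.

## Working session

There is one attempt and no reset: what is moved stays moved. The work goes in short steps, Python scripts to look and compute and a tool call to move; the robot and the scene stay as the last step left them, time stands still between calls to the robot, and variables do not carry over. Pictures are saved under pics/ and viewed, about 8 in all and at most 12, crops included, and the job is handed in when it is done.

Besides the shell and the picture viewer there is one more tool, called after "Request:" as a command line: name --pt "numbers of a row" for each row, then --argument value for the rest. apply_moves: Moves the arm, as the interface text tells. Its arguments: {"type":"object","properties":{"targets":{"type":"array"},"jaw":{"type":"number"}},"required":["targets"]}

```bash
mkdir -p pics; ls; cat > h.py <<'E'
from cell import *
import numpy as np, cv2
def save(n,f):
    im=get_image(n); cv2.imwrite('pics/'+f,im[:,:,::-1]); return im
def ray(cal,u,v):
    x=(u-cal['cx'])/cal['fx'];y=(v-cal['cy'])/cal['fy'];a,b=x,y
    for _ in range(20):
        s=1+cal['k1']*(a*a+b*b);a,b=x/s,y/s
    T=np.array(cal['world_from_camera']);return T[:3,3],T[:3,:3]@np.array([a,b,1.])
def onz(cal,u,v,z=0):
    o,d=ray(cal,u,v);return o+d*(z-o[2])/d[2]
E
python3 - <<'E'
from h import *
print(read_state())
save('top','top0.png');save('scene','scene0.png')
for n in('top','scene','wrist'):print(n,calibration(n))
E
```

```text
pics
{'clock': 0.0, 'qpos': array([ 1.16414889,  0.62935591,  0.03843471,  1.51836124, -0.02699932,
        0.99630101, -0.02000023]), 'qd': array([ 0.00097133,  0.00046634, -0.00118676,  0.00026135,  0.00140137,
        0.00093379, -0.00068952]), 'tau': array([-6.95745930e-04, -5.63395393e+01,  1.22630272e+00, -1.93442899e+01,
        1.11056969e-02,  1.06009954e-02, -1.29961961e-05]), 'eef_pos': array([ 217.10850883, -612.00777132,  230.38478278]), 'tool_rot': array([-1.57270392e+00, -2.19270937e-05, -2.80073904e+00]), 'force': array([-0.42524193,  0.10607316,  0.16655686]), 'torque': array([-0.0455982 , -0.04413734,  0.01061553]), 'width': 85.22773053010407}
top {'fx': 504.5998706934939, 'fy': 504.5998706934939, 'cx': 319.0690681388004, 'cy': 240.93585214037486, 'k1': -0.025030890396656347, 'world_from_camera': array([[-8.45816962e-03, -9.91236883e-01,  1.31825265e-01,
         5.53827340e+02],
       [-9.99751807e-01,  5.66541733e-03, -2.15459437e-02,
        -1.03441582e+01],
       [ 2.06102889e-02, -1.31974786e-01, -9.91038784e-01,
         7.53852077e+02],
       [ 0.00000000
[... 367 characters left out ...]
1,
        -1.36269015e+02],
       [ 3.32077001e-03, -8.28266603e-01, -5.60324377e-01,
         4.74220318e+02],
       [ 0.00000000e+00,  0.00000000e+00,  0.00000000e+00,
         1.00000000e+00]])}
wrist {'fx': 428.98973658527507, 'fy': 428.98973658527507, 'cx': 319.8516779979806, 'cy': 242.5032304678725, 'k1': 0.006146203647083272, 'world_from_camera': array([[ 3.33342914e-01, -8.93301363e-01, -3.01488268e-01,
         2.93857400e+02],
       [-9.42805647e-01, -3.15801664e-01, -1.06709046e-01,
        -5.85688166e+02],
       [ 1.12839174e-04,  3.19815546e-01, -9.47479817e-01,
         3.73523909e+02],
       [ 0.00000000e+00,  0.00000000e+00,  0.00000000e+00,
         1.00000000e+00]])}
```

View pics/top0.png

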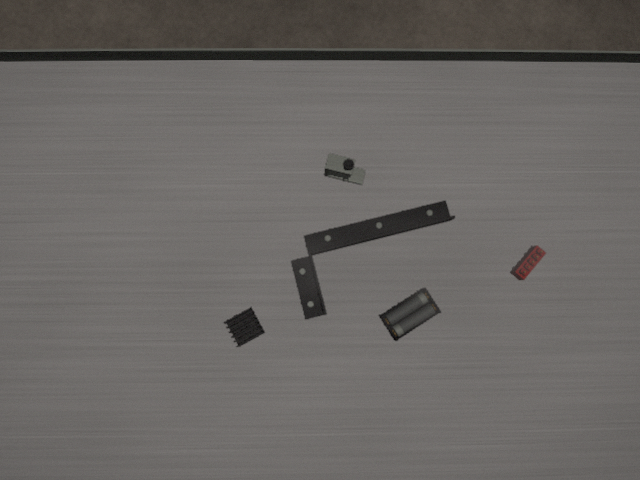

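View pics/scene0.png

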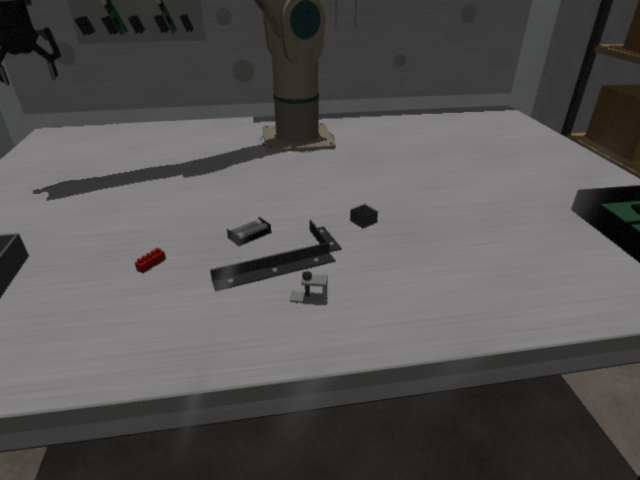

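The top view shows the stop's corner at about (313,254), with the long fence running to (455,217) and the short one to (326,315). The holder is at (410,314), the clamp at (345,168), the heatsink at (244,327) and the jumper at (528,263). The scene view agrees with this. I'll take a closer crop with contours.

```bash
python3 - <<'E'
from h import *
im=cv2.imread('pics/top0.png');c=calibration('top')
g=cv2.cvtColor(im,6)
m=(g<85).astype(np.uint8)*255; m[:100]=0
cs,_=cv2.findContours(m,0,2)
for k in cs:
    if cv2.contourArea(k)<200: continue
    r=cv2.minAreaRect(k);print(np.round(r[0]),np.round(r[1]),round(r[2],1))
    ap=cv2.approxPolyDP(k,2.5,True)[:,0]
    for p in ap: print('  ',p,np.round(onz(c,*p,0)[:2],1),np.round(onz(c,*p,20)[:2],1),np.round(onz(c,*p,25)[:2],1))
cr=im[195:350,280:480];cv2.imwrite('pics/c0.png',cv2.resize(np.clip(cr*1.8,0,255).astype(np.uint8),None,fx=3.9,fy=3.9,interpolation=cv2.INTER_CUBIC))
E
```

```text
[244. 327.] [30. 32.] 61.9
   [251 307] [556.1  74.8] [556.1  72.5] [556.  72.]
   [224 321] [535.9 114.3] [536.4 111. ] [536.5 110.2]
   [238 344] [502.4  93.4] [503.8  90.6] [504.1  89.9]
   [236 346] [499.6  96.3] [501.   93.4] [501.4  92.7]
   [264 332] [519.5  55.4] [520.4  53.7] [520.6  53.2]
[409. 313.] [32. 55.] 57.1
   [425 288] [ 582.1 -184.8] [ 581.4 -180.2] [ 581.2 -179. ]
   [379 314] [ 544.2 -114.8] [ 544.5 -112. ] [ 544.5 -111.3]
   [393 339] [ 507.5 -134.6] [ 508.7 -131.3] [ 509.  -130.5]
   [397 340] [ 505.9 -140.5] [ 507.2 -137.1] [ 507.5 -136.2]
   [440 312] [ 546.3 -206. ] [ 546.5 -200.8] [ 546.5 -199.5]
[527. 262.] [16. 38.] 38.7
   [537 246] [ 644.4 -359.4] [ 642.  -350.1] [ 641.4 -347.8]
   [531 246] [ 644.5 -350. ] [ 642.1 -341. ] [ 641.5 -338.8]
   [510 271] [ 606.6 -315.3] [ 605.2 -307.2] [ 604.8 -305.2]
   [518 279] [ 594.4 -326.9] [ 593.3 -318.5] [ 593.  -316.4]
   [524 279] [ 594.3 -336.1] [ 593.2 -327.4] [ 592.9 -325.3]
   [544 254] [ 632.1 -369.4] [ 630.  -359.9] [ 629.5 -357.5]
[361. 240.] [ 75. 182.] 53.3
   [445 201] [ 714.8 -220.5] [ 710.5 -214.9] [ 709.5 -213.5]
   [305 235] [663.3  -5.6] [660.4  -5.7] [659.6  -5.7]
   [309 255] [632.9 -11.4] [630.8 -11.4] [630.3 -11.4]
   [291 261] [624.   15.6] [622.2  14.9] [621.7  14.7]
   [305 318] [539.4  -5. ] [539.7  -5.1] [539.8  -5.1]
   [326 313] [546.4 -36.1] [546.6 -35.4] [546.7 -35.2]
   [311 257] [629.9 -14.4] [627.8 -14.3] [627.3 -14.3]
   [313 254] [634.4 -17.4] [632.2 -17.3] [631.7 -17.2]
   [450 220] [ 685.2 -227. ] [ 681.7 -221.2] [ 680.8 -219.8]
   [454 216] [ 691.4 -233.4] [ 687.7 -227.5] [ 686.8 -226. ]
   [449 215] [ 693.  -225.7] [ 689.3 -220. ] [ 688.4 -218.6]
```

View pics/c0.png

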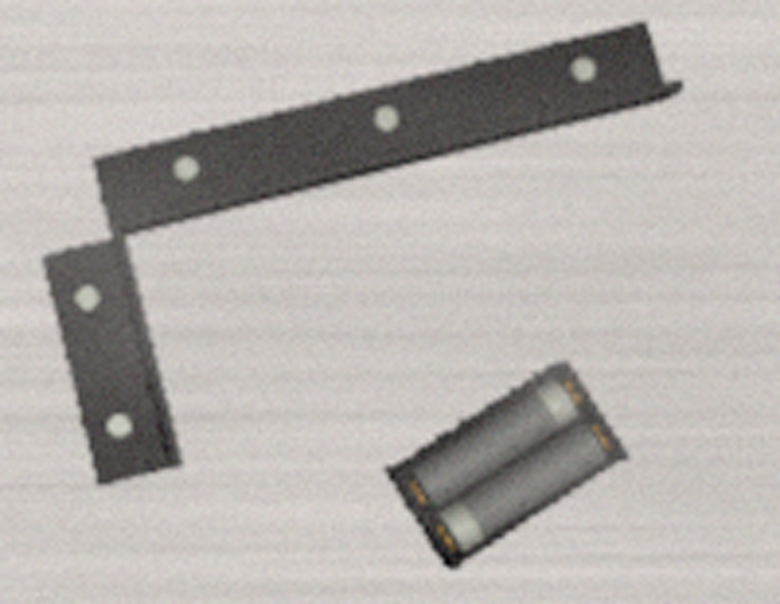

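The crop shows the long fence's lower (base) edge running from (312,255) to (449,220), the short fence's inner edge from (312,256) to (326,313), and the holder turned about 17° from the fence. Next I'll fit lines to get both poses.

```bash
cat >> h.py <<'E'
def frame(S,p): # world->stop
    a=S[2];d=np.array(p)[:2]-S[:2];return np.array([np.cos(a)*d[0]+np.sin(a)*d[1],-np.sin(a)*d[0]+np.cos(a)*d[1]])
def unframe(S,p):
    a=S[2];return np.array([S[0]+np.cos(a)*p[0]-np.sin(a)*p[1],S[1]+np.sin(a)*p[0]+np.cos(a)*p[1]])
E
python3 - <<'E'
from h import *
im=cv2.imread('pics/top0.png');c=calibration('top')
m=(cv2.cvtColor(im,6)<85)
fit=lambda P:cv2.fitLine(np.float32(P),cv2.DIST_HUBER,0,.01,.01).ravel()
L=[onz(c,u,np.where(m[205:265,u])[0].max()+205.5,0)[:2] for u in range(318,446)]
Sh=[onz(c,np.where(m[v,300:340])[0].max()+300.5,v,25)[:2] for v in range(262,310)]
l=fit(L);s=fit(Sh);print(l,s)
t=np.linalg.solve(np.c_[l[:2],-s[:2]],s[2:]-l[2:]);cor=l[2:]+t[0]*l[:2]
d=l[:2]*(-np.sign(l[0]*-1+0)if 0 else 1); d=d if d[1]>0 else -d
yaw=np.arctan2(-d[0],d[1]);sd=s[:2];print('corner',cor,'yaw',np.degrees(yaw),'short ang',np.degrees(np.arctan2(sd[1],sd[0])))
S=np.r_[cor,yaw];np.save('S.npy',S)
# holder: +y/+x side corners at base, -y at top
q=[onz(c,425,287.5,20),onz(c,440.5,312,20),onz(c,396,340.5,10),onz(c,379,314,0)]
for p in q:print(frame(S,p))
print('mean',np.mean([frame(S,p) for p in q],0))
st=read_state();T=st['eef_pos'];y=st['tool_rot'][2];print('tcp stop',frame(S,T),T[2],'turn units',(y-(yaw-np.pi))/np.radians(8))
w=unframe(S,(-185,-117));d=w-T[:2]
ty=y;tx=np.array([np.cos(ty),np.sin(ty)]);tz=np.array([-np.sin(ty),np.cos(ty)])
print('goal',w,'tool shift x,z units',d@tx/40,d@tz/40)
E
```

```text
[ 2.39196494e-01 -9.70971167e-01  6.54831482e+02 -1.05016396e+02] [ 9.6967143e-01  2.4441230e-01  5.8606763e+02 -2.5885881e+01]
corner [632.45734  -14.193031] yaw 13.839122 short ang 14.147105
[ -88.6195734  -149.11970346]
[-128.32140813 -161.37090128]
[-152.35263884  -89.2767617 ]
[-109.72314993  -76.53646656]
mean [-119.75419257 -119.07595825]
tcp stop [-546.32345941 -481.17193467] 230.48527459786527 turn units 0.7105840114072729
goal [ 480.81366 -172.04802] tool shift x,z units -9.890475383610925 -8.164765696644583
```

Request:
apply_moves --pt "-0.99 0 -0.82 0 0 0" --pt "-0.99 0 -0.82 0 0 0" --pt "-0.99 0 -0.82 0 0 0" --pt "-0.99 0 -0.82 0 0 0" --pt "-0.99 0 -0.82 0 0 0" --pt "-0.99 0.3 -0.82 0 0 0" --pt "-0.99 0.5 -0.82 0 0 0" --pt "-0.99 0.5 -0.82 0 0 0" --pt "-0.99 0.5 -0.82 0 0 0" --pt "-0.99 0.5 -0.82 0 0 0" --pt "0 0.5 0 0 0.72 0" --pt "0 0.5 0 0 0 0" --jaw 0

```text
clock: 1.6
eef_pos: [481.1, -170.0, 98.4]
tool_rot: [-1.571, -0.001, -2.9]
force: [-0.9, 0.5, 0.3]
width: 43.1
```

```bash
cat >> h.py <<'E'
def where():
    S=np.load('S.npy');st=read_state();a=S[2]
    f=st['force'];R=np.array([[np.cos(a),np.sin(a)],[-np.sin(a),np.cos(a)]])
    print('t',round(st['clock'],2),'tcp stop',np.round(frame(S,st['eef_pos']),1),'z',round(st['eef_pos'][2],1),'yaw err deg',round(np.degrees((st['tool_rot'][2]+np.pi-a+np.pi)%(2*np.pi)-np.pi),2),'rp',np.round(st['tool_rot'][:2],3),'F stop',np.round(R@f[:2],1),round(f[2],1),'w',round(st['width'],1))
E
python3 -c "
from h import *
where();save('wrist','w1.png')"
```

```text
t 1.6 tcp stop [-184.2 -115.1] z 98.4 yaw err deg 0.01 rp [-1.571e+00 -1.000e-03] F stop [-0.7  0.7] 0.3 w 43.1
```

View pics/w1.png

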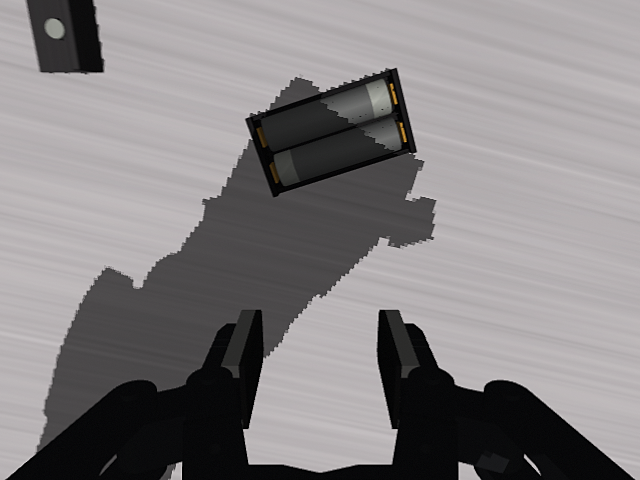

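The wrist view shows both fingers behind the holder, the holder centred ahead at about (332,132), and clear shelf in between. I'll descend and push it toward the long fence.

Request:
apply_moves --pt "0 0.8 0.1 0 0 0" --pt "0 0.8 0 0 0 0" --pt "0 0.6 0 0 0 0" --pt "0 0.12 0 0 0 0" --pt "0 0 0 0 0 0" --pt "-0.25 0 0 0 0 0" --pt "-0.25 0 0 0 0 0" --pt "-0.25 0 0 0 0 0" --pt "-0.25 0 0 0 0 0" --pt "-0.25 0 0 0 0 0"

```text
clock: 2.9
eef_pos: [530.8, -162.9, 6.5]
tool_rot: [-1.571, -0.0, -2.901]
force: [-0.7, -0.3, 0.5]
width: 43.0
```

```bash
python3 -c "
from h import *
where();save('wrist','w2.png')"
```

```text
t 2.9 tcp stop [-134.3 -120.1] z 6.5 yaw err deg -0.07 rp [-1.571 -0.   ] F stop [-0.8 -0.1] 0.5 w 43.0
```

View pics/w2.png

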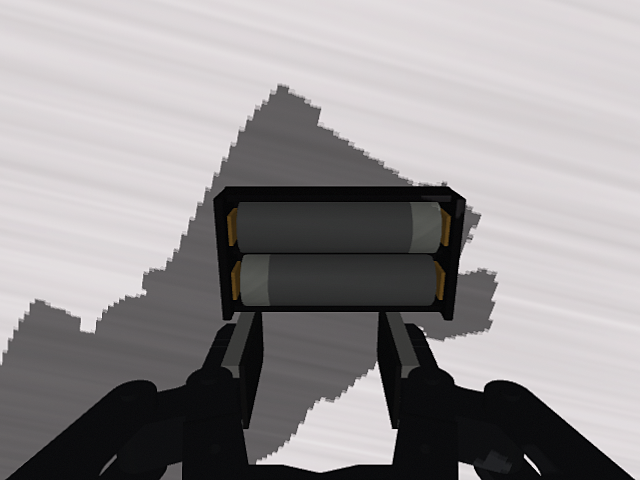

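The holder (centre about (338,253)) now sits square against both fingers. I'll keep pushing, more slowly near the fence.

Request:
apply_moves --pt "-0.25 0 0 0 0 0" --pt "-0.25 0 0 0 0 0" --pt "-0.25 0 0 0 0 0" --pt "-0.25 0 0 0 0 0" --pt "-0.25 0 0 0 0 0" --pt "-0.25 0 0 0 0 0" --pt "-0.2 0 0 0 0 0" --pt "-0.12 0 0 0 0 0" --pt "-0.08 0 0 0 0 0" --pt "-0.05 0 0 0 0 0" --pt "-0.05 0 0 0 0 0" --pt "0 0 0 0 0 0"

```text
clock: 4.45
eef_pos: [608.5, -144.1, 6.6]
tool_rot: [-1.571, 0.001, -2.901]
force: [0.1, -0.6, -0.5]
width: 42.7
```

```bash
python3 -c "
from h import *
where()"
```

```text
t 4.45 tcp stop [ -54.4 -120.4] z 6.6 yaw err deg -0.07 rp [-1.571e+00  1.000e-03] F stop [-0.  -0.6] -0.5 w 42.7
```

Request:
apply_moves --pt "-0.03 0 0 0 0 0" --pt "-0.03 0 0 0 0 0" --pt "0 0 0 0 0 0"

```text
clock: 4.82
eef_pos: [610.3, -143.6, 6.5]
tool_rot: [-1.571, -0.0, -2.901]
force: [-0.6, -0.7, 1.9]
width: 42.2
```

```bash
python3 -c "
from h import *
where();save('wrist','w3.png')"
```

```text
t 4.83 tcp stop [ -52.5 -120.4] z 6.5 yaw err deg -0.08 rp [-1.571 -0.   ] F stop [-0.8 -0.6] 1.9 w 42.2
```

View pics/w3.png

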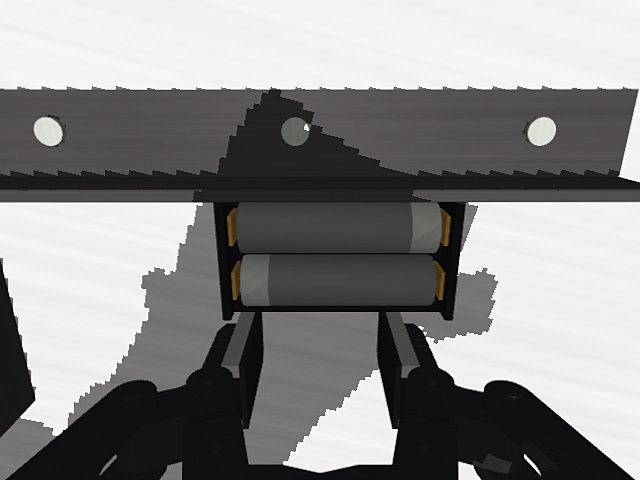

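The holder's far side has reached the fence's inner face (row ~202), and the fence looks level in the tool frame. I'll nudge in small steps until force shows.

Request:
apply_moves --pt "-0.03 0 0 0 0 0" --pt "-0.03 0 0 0 0 0" --pt "0 0 0 0 0 0"

```text
clock: 5.25
eef_pos: [610.3, -143.6, 6.4]
tool_rot: [-1.572, -0.005, -2.902]
force: [-7.1, -2.0, 5.0]
width: 42.8
```

```bash
python3 -c "
from h import *
where()"
```

```text
t 5.25 tcp stop [ -52.5 -120.4] z 6.4 yaw err deg -0.1 rp [-1.572 -0.005] F stop [-7.3 -0.2] 5.0 w 42.8
```

Contact force is 7 N with the yaw unchanged, so that side is seated. Next I'll back off, lift, move behind the -y end with the jaws shut, and descend.

Request:
apply_moves --pt "0.25 0 0 0 0 0" --pt "0.4 0 0 0 0 0" --pt "0 -0.8 0 0 0 0" --pt "0 -0.8 0.3 0 0 0" --pt "0 0 0.9 0 0 0" --pt "-0.4 0 0.9 0 0 0" --pt "-0.6 0 0 0 0 0" --pt "-0.38 0 0 0 0 0"

```text
clock: 6.25
eef_pos: [662.9, -217.5, 70.6]
tool_rot: [-1.57, 0.003, -2.902]
force: [0.3, 1.1, 0.3]
width: 43.0
```

Request:
apply_moves --pt "0 0 0 0 0 0" --pt "0 0 0 0 0 0" --pt "0 0 0 0 0 0" --pt "0 0 0 0 0 0" --jaw -1

```text
clock: 6.75
eef_pos: [660.7, -217.9, 70.6]
tool_rot: [-1.571, -0.0, -2.902]
force: [0.5, -0.2, 0.7]
width: 0.1
```

```bash
python3 -c "
from h import *
where();save('wrist','w4.png')
c=calibration('wrist');S=np.load('S.npy')"
```

```text
t 6.75 tcp stop [ -21.3 -204.6] z 70.6 yaw err deg -0.1 rp [-1.571 -0.   ] F stop [ 0.4 -0.4] 0.7 w 0.1
```

View pics/w4.png

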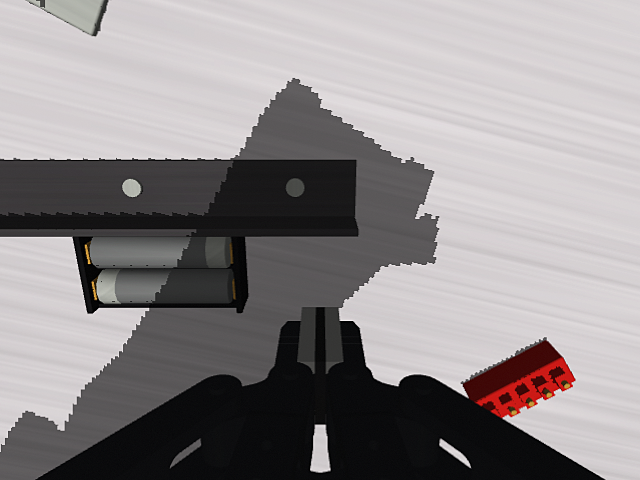

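The holder lies flat along the fence, with its -y end at about (247,290). The shut fingers are beyond it at about (320,310), and the jumper at (520,380) is well clear. I'll descend and push toward the short fence.

Request:
apply_moves --pt "0 0.8 0 0 0 0" --pt "0 0.7 0 0 0 0" --pt "0 0.1 0 0 0 0" --pt "0 0 -0.25 0 0 0" --pt "0 0 -0.25 0 0 0" --pt "0 0 -0.25 0 0 0" --pt "0 0 -0.25 0 0 0" --pt "0 0 -0.25 0 0 0" --pt "0 0 -0.25 0 0 0" --pt "0 0 -0.25 0 0 0" --pt "0 0 -0.25 0 0 0" --pt "0 0 0 0 0 0"

```text
clock: 8.3
eef_pos: [641.6, -137.9, 6.3]
tool_rot: [-1.573, -0.001, -2.9]
force: [-0.4, 0.1, 0.1]
width: -0.1
```

```bash
python3 -c "
from h import *
where();save('wrist','w5.png')"
```

```text
t 8.3 tcp stop [ -20.7 -122.3] z 6.3 yaw err deg 0.02 rp [-1.573e+00 -1.000e-03] F stop [-0.3  0.1] 0.1 w -0.1
```

View pics/w5.png

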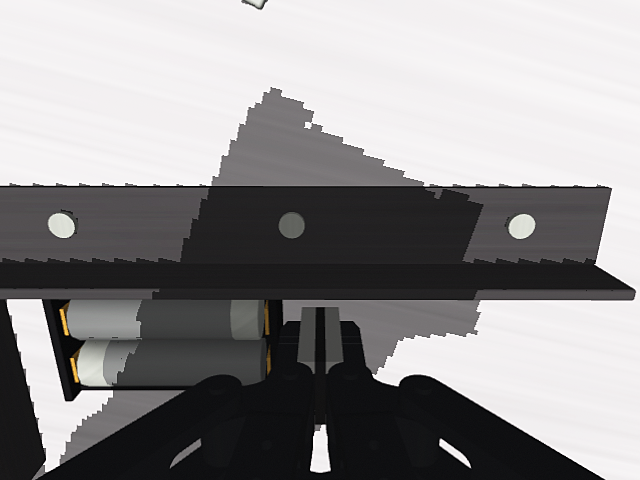

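The holder is still flush along the long fence and is sliding toward the short fence at the left edge (col ~10–40). By my estimate about 30 mm remains.

Request:
apply_moves --pt "0 0 -0.2 0 0 0" --pt "0 0 -0.2 0 0 0" --pt "0 0 -0.12 0 0 0" --pt "0 0 -0.06 0 0 0" --pt "0 0 0 0 0 0"

```text
clock: 8.98
eef_pos: [636.5, -117.0, 6.5]
tool_rot: [-1.571, -0.0, -2.901]
force: [-0.2, 0.3, -0.6]
width: 0.1
```

```bash
python3 -c "
from h import *
where()"
```

```text
t 8.97 tcp stop [ -20.6 -100.8] z 6.5 yaw err deg -0.06 rp [-1.571 -0.   ] F stop [-0.1  0.4] -0.6 w 0.1
```

Request:
apply_moves --pt "0 0 -0.05 0 0 0" --pt "0 0 -0.05 0 0 0" --pt "0 0 0 0 0 0"

```text
clock: 9.35
eef_pos: [635.6, -113.3, 6.6]
tool_rot: [-1.571, 0.0, -2.901]
force: [-0.0, -0.7, 0.8]
width: 0.2
```

```bash
python3 -c "
from h import *
where();save('wrist','w6.png')"
```

```text
t 9.35 tcp stop [-20.6 -97. ] z 6.6 yaw err deg -0.07 rp [-1.571  0.   ] F stop [-0.2 -0.7] 0.8 w 0.2
```

View pics/w6.png

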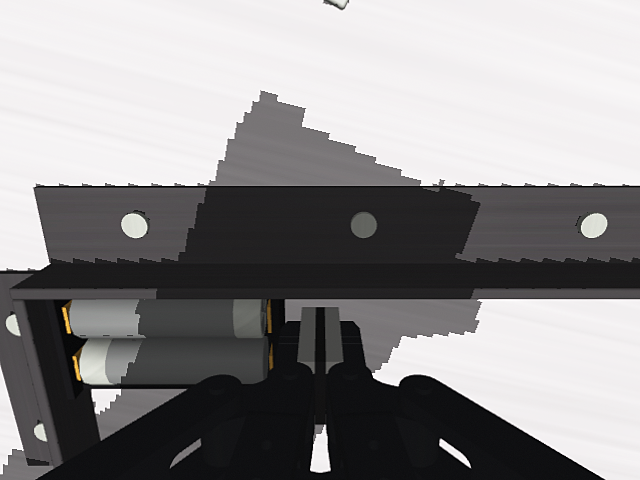

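The holder's far end is at or very near the short fence (col ~50–75). I'll make small nudges until force shows.

Request:
apply_moves --pt "0 0 -0.03 0 0 0" --pt "0 0 -0.03 0 0 0" --pt "0 0 0 0 0 0"

```text
clock: 9.78
eef_pos: [635.0, -110.9, 6.5]
tool_rot: [-1.571, 0.0, -2.901]
force: [0.6, -0.2, 0.6]
width: -0.2
```

```bash
python3 -c "
from h import *
where()"
```

```text
t 9.78 tcp stop [-20.6 -94.6] z 6.5 yaw err deg -0.07 rp [-1.571  0.   ] F stop [ 0.5 -0.4] 0.6 w -0.2
```

Request:
apply_moves --pt "0 0 -0.03 0 0 0" --pt "0 0 -0.03 0 0 0" --pt "0 0 0 0 0 0"

```text
clock: 10.15
eef_pos: [634.8, -110.2, 6.7]
tool_rot: [-1.569, 0.001, -2.902]
force: [0.8, -4.7, 0.1]
width: 0.3
```

```bash
python3 -c "
from h import *
where()"
```

```text
t 10.15 tcp stop [-20.7 -93.7] z 6.7 yaw err deg -0.11 rp [-1.569e+00  1.000e-03] F stop [-0.4 -4.7] 0.1 w 0.3
```

The end now shows 5 N contact. I'll firm it slightly, then retreat and check the long side again with a two-finger push near the corner.

Request:
apply_moves --pt "0 0 -0.04 0 0 0" --pt "0 0 0 0 0 0" --pt "0 0 0.25 0 0 0" --pt "0 0 0.4 0 0 0" --pt "0 -0.8 0 0 0 0" --pt "0 -0.8 0 0 0 0" --pt "0.75 0 0 0 0 0" --pt "0.75 0 0 0 0 0" --pt "0 0 -0.9 0 0 0" --pt "0 0 -0.9 0 0 0"

```text
clock: 11.4
eef_pos: [564.5, -77.0, 70.6]
tool_rot: [-1.571, 0.0, -2.904]
force: [-0.3, 0.8, 0.9]
width: 0.1
```

Request:
apply_moves --pt "0 0 0 0 0 0" --pt "0 0 0 0 0 0" --pt "0 0 0 0 0 0" --jaw -0.4

```text
clock: 11.78
eef_pos: [565.2, -78.4, 70.5]
tool_rot: [-1.57, 0.0, -2.903]
force: [-0.2, -0.5, -0.3]
width: 25.9
```

```bash
python3 -c "
from h import *
where();save('wrist','w7.png')"
```

```text
t 11.78 tcp stop [-80.7 -46.3] z 70.5 yaw err deg -0.18 rp [-1.57  0.  ] F stop [-0.3 -0.5] -0.3 w 25.9
```

View pics/w7.png

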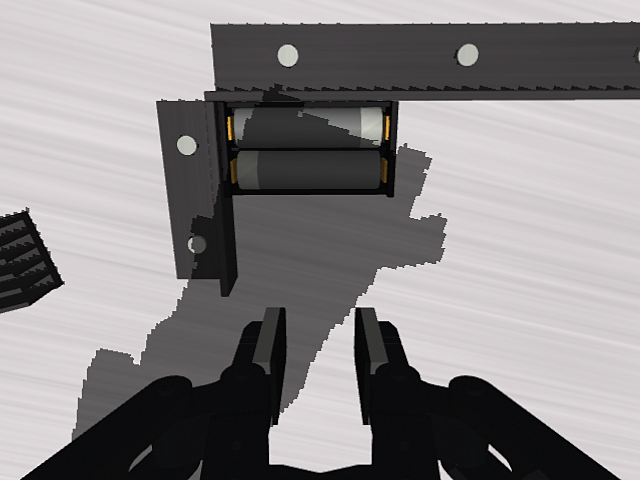

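The holder sits in the corner (cols 228–397, rows 100–195), level with the fence. I'll do a final firm push toward the long fence.

Request:
apply_moves --pt "0 0.8 0.15 0 -0.02 0" --pt "0 0.7 0 0 0 0" --pt "0 0.1 0 0 0 0" --pt "-0.25 0 0 0 0 0" --pt "-0.25 0 0 0 0 0" --pt "-0.15 0 0 0 0 0" --pt "-0.04 0 0 0 0 0" --pt "-0.03 0 0 0 0 0" --pt "0 0 0 0 0 0"

```text
clock: 12.95
eef_pos: [593.6, -75.9, 6.5]
tool_rot: [-1.571, -0.001, -2.899]
force: [-2.7, -1.2, 1.8]
width: 25.6
```

```bash
python3 -c "
from h import *
where()"
```

```text
t 12.95 tcp stop [-52.5 -50.6] z 6.5 yaw err deg 0.07 rp [-1.571e+00 -1.000e-03] F stop [-2.9 -0.5] 1.8 w 25.6
```

Contact came at the same TCP x (-52.5) as the first time, so it is still seated. I'll press a little more, then back off straight, lift, move clear and check.

Request:
apply_moves --pt "-0.04 0 0 0 0 0" --pt "0 0 0 0 0 0" --pt "0.2 0 0 0 0 0" --pt "0.5 0 0 0 0 0" --pt "0.3 -0.8 0 0 0 0" --pt "0 -1 0 0 0 0" --pt "0 -1 0 0 0 0" --pt "0 0 0 0 0 0" --pt "0 0 0 0 0 0"

```text
clock: 14.08
eef_pos: [556.9, -84.8, 118.2]
tool_rot: [-1.571, 0.0, -2.898]
force: [0.2, -0.4, -0.0]
width: 25.6
```

```bash
python3 - <<'E'
from h import *
where();c=calibration('wrist');im=save('wrist','w8.png')
np.save('cal8.npy',c,allow_pickle=True)
cv2.imwrite('pics/w8c.png',cv2.resize(im[60:300,180:500,::-1],None,fx=2.4,fy=2.4,interpolation=cv2.INTER_CUBIC))
E
```

```text
t 14.07 tcp stop [-90.2 -50.4] z 118.2 yaw err deg 0.1 rp [-1.571  0.   ] F stop [ 0.1 -0.5] -0.0 w 25.6
```

View pics/w8c.png

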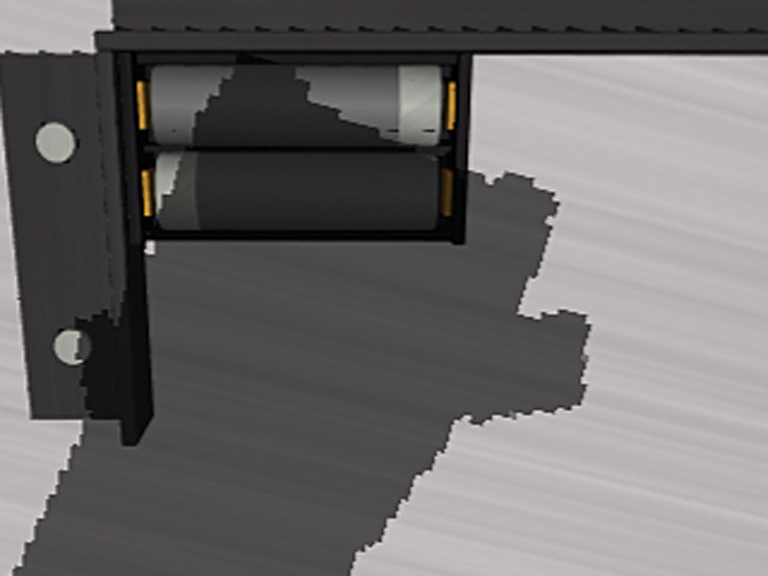

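The holder sits against both fences with no shelf visible between. I'll check its free corner (about pixel (374.5,161)) and its other free corners against the expected (-42,-78), then see whether the bystanders moved.

```bash
python3 - <<'E'
from h import *
S=np.load('S.npy');c=np.load('cal8.npy',allow_pickle=True).item()
for p in[(468,242),(471,55),(143,242)]:print(p,np.round(frame(S,onz(c,180+p[0]/2.4,60+p[1]/2.4,20)),1))
a=cv2.imread('pics/top0.png').astype(int);b=save('top','top9.png')[:,:,::-1].astype(int)
for n,(u,v) in dict(heatsink=(244,327),jumper=(528,263),clamp=(345,168)).items():
    print(n,np.abs(a-b)[v-24:v+24,u-24:u+24].mean())
E
```

```text
(468, 242) [-42.3 -82.2]
(471, 55) [ -1.6 -81.1]
(143, 242) [-42.3  -6.7]
heatsink 17.06597222222222
jumper 28.973234953703702
clamp 20.193287037037038
```

The short-end numbers read 3–4 mm off, so I'll measure the short fence with the same camera, take another top view, and make one combined last picture.

```bash
python3 - <<'E'
from h import *
S=np.load('S.npy');c=np.load('cal8.npy',allow_pickle=True).item()
for p,z in[((147,252),0),((152,408),0),((135,445),25),((300,55),0),((700,55),0)]:print(p,z,np.round(frame(S,onz(c,180+p[0]/2.4,60+p[1]/2.4,z)),1))
w=cv2.imread('pics/w8.png');t=cv2.imread('pics/top9.png') if 0 else None
t=get_image('top')[:,:,::-1]
A=cv2.resize(np.clip(w[70:180,215:295]*2.5,0,255).astype(np.uint8),(400,550),interpolation=cv2.INTER_CUBIC)
B=cv2.resize(np.clip(t[140:350,210:560]*1.7,0,255).astype(np.uint8),(400,240))
t0=cv2.imread('pics/top0.png')[140:350,210:560];C=cv2.resize(np.clip(t0*1.7,0,255).astype(np.uint8),(400,240))
o=np.zeros((550,800,3),np.uint8);o[:,:400]=A;o[:240,400:]=B;o[300:540,400:]=C
cv2.imwrite('pics/fin.png',o)
a=cv2.imread('pics/top0.png')
for n,(u,v) in dict(heatsink=(244,327),jumper=(528,263),clamp=(345,168)).items():
    P=[]
    for im in(a,t):
        im=im.astype(int)
        r=im[v-24:v+24,u-24:u+24]
        P.append(np.float32(r.mean(2)))
    print(n,[round(x.mean(),1) for x in P],cv2.phaseCorrelate(np.ascontiguousarray(P[0]),np.ascontiguousarray(P[1])))
E
```

```text
(147, 252) 0 [-47.6  -3.9]
(152, 408) 0 [-88.7  -2.8]
(135, 445) 25 [-90.5  -2.8]
(300, 55) 0 [ -1.  -42.9]
(700, 55) 0 [  -1. -138.]
heatsink [np.float32(82.1), np.float32(99.2)] ((-0.11551717283620277, 0.10774994166332519), 0.94901475807031)
jumper [np.float32(98.8), np.float32(83.6)] ((0.2934426285818823, -1.2293160354046933), 0.1896715843015247)
clamp [np.float32(99.5), np.float32(119.6)] ((0.0026075630801010163, 0.06626695792354198), 0.9709658270908726)
```

View pics/fin.png

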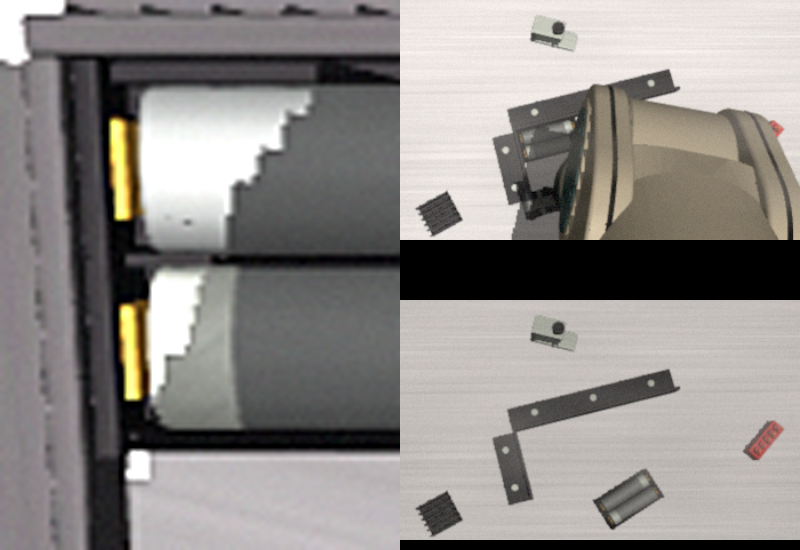

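The close-up shows the holder's end wall meeting the short fence and its side meeting the long one. In this camera's frame the short fence reads y = -3 to -4, so the holder's far end at -82 is 78–79 mm from it, which means it is seated. I'll hand it in.

```bash
python3 -c "
from h import *
where();print(finish_job())"
```

```text
t 14.22 tcp stop [-91.  -50.3] z 117.3 yaw err deg 0.09 rp [-1.572 -0.002] F stop [0.3 0.2] -0.5 w 25.8
the job is handed in; nothing more can be done
None
```

I pushed the battery holder into the inside corner of the stop and handed the job in at 14.2 s. One long side lies along the longer fence and one end against the shorter one. I squared it with two fingertips and pushed it to the longer fence. Then I slid it along to the shorter fence with the jaws shut, and finished with a light two-finger push against the longer fence.

**Contact:** The pushes stopped against the fences at about 3–7 N. The final push met the longer fence at the same tool position as the first, so the holder was still seated.

**Position:** In the last wrist picture, the holder's free corner is 41–42 mm from the longer fence and 78–79 mm from the shorter one (nominal 42 and 78). No shelf shows between the holder and either fence.

**Disagreement:** Measured against my first top-view position of the stop, that corner looked 3–4 mm short of home at the shorter fence. The wrist camera shows the shorter fence itself shifted by the same 3–4 mm, so I put this down to calibration and picture-reading error.

**Other parts:** The heat sink and clamp have not moved, by image comparison. The arm hid most of the jumper in the last top view, so its check was inconclusive, though the gripper never came near it.

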